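# Find the loose bearing cap on the camshaft stand and hold it open

## Task

With the mallet in hand, drive the lock pin at the right end of the camshaft stand fully home so that the shaft cannot turn, then tap the three cap bolts one after the other from left to right: two are tight, one gives on its spring. Stand or lay the mallet back on the worktop, then lift the loose bolt's cap by its tongue to half-way to upright or more and finish still holding it open, so that the bearing can be looked at. Do not pull at the tight caps, and leave the tin, tape, spanner and spark plug where they are.

Things in the scene. Friction and masses are not known exactly. Their poses are not given: they have to be found in the camera images.
- stand: fixed camshaft stand: base plate 150 (x) x 270 (y) x 18 mm, three bearing caps at y = 75, 0, -75 mm over a shaft along y, 55 mm up, and a lock-pin pillar at y = -127 mm. Origin: on the worktop under the shaft at the middle cap; x away from the tongue side, y left along the row, z up. Bolts at x = -38 mm, hinge axes at x = 54, z = 60 mm; nothing but the pin is higher than 89 mm
- lock_pin: sprung steel lock pin upright in the pillar at the stand's right end (x = 0); round head 16 mm across, 6 mm high. Origin: centre of the head's top. It starts 8 to 12 mm proud; fully home, the head sits on the pillar's bush with its top 88 mm above the worktop. It moves straight down against 6 to 8 N and stays where it is driven
- mallet: loose mallet, 0.3 to 0.55 kg, standing on its face: upright cylindrical steel head 38 mm across, 64 mm high, flat at both ends; level wooden handle, 22 mm wide, 26 mm high, along the mallet's -x out to 145 mm from the head's axis, mid-line 32 mm above the lower face, pointing roughly at the robot. Origin: centre of the lower face, z up; weight centred 12 mm behind the head's axis
- bolt_left: spring-loaded shoulder bolt of the left cap: dark hexagon head, 16 mm over flats, 8.5 mm high, on a small coil spring. Origin: centre of the head's top, 89 mm above the worktop with the cap shut. A tight one does not move when tapped; a loose one sinks 6 mm (about 1 N to start it, 3.4 N fully down), and springs back. All three look the same
- bolt_middle: spring-loaded shoulder bolt of the middle cap: dark hexagon head, 16 mm over flats, 8.5 mm high, on a small coil spring. Origin: centre of the head's top, 89 mm above the worktop with the cap shut. A tight one does not move when tapped; a loose one sinks 6 mm (about 1 N to start it, 3.4 N fully down), and springs back. All three look the same
- bolt_right: spring-loaded shoulder bolt of the right cap: dark hexagon head, 16 mm over flats, 8.5 mm high, on a small coil spring. Origin: centre of the head's top, 89 mm above the worktop with the cap shut. A tight one does not move when tapped; a loose one sinks 6 mm (about 1 N to start it, 3.4 N fully down), and springs back. All three look the same
- cap_left: hinged aluminium bearing cap, left in the row, 30 mm wide, about 0.25 kg with its bolt; origin on its hinge axis, 54 mm behind the shaft; x, y, z along the stand's when shut. It falls shut unless held; its bolt, if tight, locks it shut
- hinge_left (a joint): opening angle of the left cap in rad: 0 shut, grows as its front is lifted, 1.35 at the stop (1.57 would be upright)
- tongue_left (a point): grip point in the lifting tongue on the front of the left cap: a level bar 12 mm thick (y), 18 mm high, reaching forward in -x with a rounded end; the point is at its mid height and thickness, 65 mm above the worktop when shut, 20 mm from the tip, 24 mm in front of the cap's 30 mm wide body and 134 mm in front of the hinge axis
- cap_middle: hinged aluminium bearing cap, middle in the row, 30 mm wide, about 0.25 kg with its bolt; origin on its hinge axis, 54 mm behind the shaft; x, y, z along the stand's when shut. It falls shut unless held; its bolt, if tight, locks it shut
- hinge_middle (a joint): opening angle of the middle cap in rad: 0 shut, grows as its front is lifted, 1.35 at the stop (1.57 would be upright)
- tongue_middle (a point): grip point in the lifting tongue on the front of the middle cap: a level bar 12 mm thick (y), 18 mm high, reaching forward in -x with a rounded end; the point is at its mid height and thickness, 65 mm above the worktop when shut, 20 mm from the tip, 24 mm in front of the cap's 30 mm wide body and 134 mm in front of the hinge axis
- cap_right: hinged aluminium bearing cap, right in the row, 30 mm wide, about 0.25 kg with its bolt; origin on its hinge axis, 54 mm behind the shaft; x, y, z along the stand's when shut. It falls shut unless held; its bolt, if tight, locks it shut
- hinge_right (a joint): opening angle of the right cap in rad: 0 shut, grows as its front is lifted, 1.35 at the stop (1.57 would be upright)
- tongue_right (a point): grip point in the lifting tongue on the front of the right cap: a level bar 12 mm thick (y), 18 mm high, reaching forward in -x with a rounded end; the point is at its mid height and thickness, 65 mm above the worktop when shut, 20 mm from the tip, 24 mm in front of the cap's 30 mm wide body and 134 mm in front of the hinge axis
- tin: bystander: open round tin, 73 mm in diameter, 42 mm high; origin under its centre
- tape: bystander: roll of masking tape, 68 mm in diameter, 24 mm high, lying flat; origin under its centre
- spanner: bystander: combination spanner, 162 x 30 x 7 mm, lying flat, long along its x; origin under its centre
- spark_plug: bystander: spark plug, 78 mm long, 22 mm high, lying along its y; origin under its centre

How it is judged:
By the outcome, as a careful person would: the job done as asked, in the order asked, and still so for the second after the job is handed in, while the arm keeps its last pose, push and grip.
It also fails if it takes over 58 s, if anything falls off the work surface, if the arm or the gripper's body presses on something with over 40 N, if the wrist force passes 120 N, or if a joint passes its speed limit or range.

## Robot

A 6-joint arm with a two-finger parallel gripper is mounted at the origin on a cart in front of the work surface, level with it; the furniture and walls round the work are solid. World frame = base frame: x ahead of the robot, y to its left, z up, the work surface at z = 0. Lengths are in m, angles in rad, forces in N, time in s.
With the tool pointing down it reaches from about 0.2 to 0.875 m from the base axis. Payload 3.4 kg.
Tool frame: the origin (TCP) lies midway between the tips of the shut fingers; the grasp point (between the pads) lies 19 mm behind it; z points along the fingers, y is the line along which they close (so a half turn about z gives the same grasp; the last joint's range is limited). The gripper opens to 94 mm and grips with 3 to 60 N. Pads are 16 mm wide; open, the fingers measure 119 mm over their backs; the gripper's body (75 mm by 177 mm) begins 78 mm behind the grasp point.
Start: joints at [-1.459, 0.276, 1.505, -0, 1.361, -0.121], TCP at [0.133, -0.56, 0.182] pointing down, gripper open.
Joint ranges: [-2.89, 2.89], [-0.75, 2.08], [0.22, 2.7], [-1.18, 4.32], [0.11, 2.71], [-2.7, 2.7]. Speed limits (rad/s): [2.57, 2.57, 3.14, 3.14, 3.14, 3.14].

## Interface

Orientations are given as a rotation vector (axis times angle).
In Python, from plant import env, viewer gives the robot as it stands.
- The arm moves only by the tool servo_tool, never from a script. Its argument "rows" is a list of rows, each a list of 4 numbers: the shift along the tool's x, y, z in cm, then the turn about the tool's z in rad. A call has 1 to 20 rows; each row is the pose to reach, as a shift and turn from the pose commanded when the call began, along the tool's axes at that moment; what a row does not reach only later rows make up. A row lasts 1/12 s, in which the tool goes at most 41.7 mm and 7.16 degrees, less where a joint would pass 70% of its speed; a pose out of reach is approached as far as the arm can. A call with a gripper value outside its range is refused whole. "jaw" is the opening, from 0 (shut) to 1 (fully open), set as the call begins (left out, the last holds). The fingers move at their own pace and stop on an object; the grip force is fixed at half the most. Time passes only in rows, so rows that repeat a pose let the fingers close. It gives the time, the measured TCP pose, the force, the opening and the grip force at its end, in the units of the state.
- env.get_state(): the state, without advancing time (a new reading comes with each control period).
- viewer.grab_frame(name): name is "side" or "top" or "wrist"; returns the picture (480x640x3 uint8, blue, green, red); there is no depth.
- viewer.get_calibration(name): a dict with "vertical_fov" (degrees; the focal length in pixels is half the picture's height over the tangent of half this angle, whatever the lens; pixels are square), "cx", "cy" (the principal point, pixels), "R" (3x3) and "t" (3): a world point X has camera coordinates R X + t. Camera axes: x right, y down, z forward; pixel columns grow to the right and rows downward; lengths in m; the calibration is good to about 2 mm. A picture is of the moment at which its call begins: read the wrist's pose just before it. get_calibration takes no time and is no camera call; for the wrist camera it gives the pose at the moment of the call.
- env.finish_job(): hands the job in; it is judged then, once.
The state is a dict: "time_s": time; "joints": joint angles; "dq": joint speeds; "joint_torque": joint torques, N m; "tool_pos": TCP position; "tcp_rot": TCP orientation; "contact_force": force on the tool from outside, world axes, zero at the start; "ft_torque": the same for the moment, N m; "grip_width": finger opening in m; "grasp_force": force on a finger pad.
Only numpy, scipy, OpenCV 4.12 (cv2) and the standard library are available. Lean on these libraries where they do the work, as an engineer would, in place of code of your own. Each camera call takes 0.05 s, during which the arm holds its last target. There are 200 camera calls.

## Working session

There is one attempt and no reset: what is moved stays moved. The work goes in short steps, Python scripts to look and compute and a tool call to move; the robot and the scene stay as the last step left them, time stands still between calls to the robot, and variables do not carry over. Pictures are saved under pics/ and viewed, at most 10 in all, crops included, and the job is handed in when it is done.

Besides the shell and the picture viewer there is one more tool, called as name(argument=value, ...), one argument or row to a line, values as JSON. servo_tool: Moves the arm, as the interface text tells. Its arguments: {"type":"object","properties":{"rows":{"type":"array"},"jaw":{"type":"number"}},"required":["rows"]}

```bash
mkdir -p pics; ls
python3 - <<'E'
from plant import env, viewer
import cv2,numpy as np
s=env.get_state();print(s)
for n in("top","side"):
    c=viewer.get_calibration(n);print(n,c)
    cv2.imwrite(f"pics/{n}0.png",viewer.grab_frame(n))
E
```

```text
pics
{'time_s': 0.0, 'joints': array([-1.45896186e+00,  2.76580789e-01,  1.50610865e+00, -3.00669502e-05,
        1.36071224e+00, -1.21002687e-01]), 'dq': array([ 0.00120705, -0.00110124, -0.0014271 ,  0.0011021 ,  0.00159   ,
        0.00048218]), 'joint_torque': array([ 2.02317738e-04, -4.04584372e+01, -2.37235719e+01,  7.02007301e-02,
        3.42239253e-02, -1.30910798e-04]), 'tool_pos': array([ 0.13258739, -0.55887517,  0.18082266]), 'tcp_rot': array([-3.11852920e+00, -3.64713818e-01,  3.31360111e-05]), 'contact_force': array([-0.23404672, -0.25192986, -0.16937156]), 'ft_torque': array([-0.00940638, -0.02302676, -0.02004583]), 'grasp_force': 0.0, 'grip_width': 0.09403945275868707}
top {'vertical_fov': 42.72241115705269, 'cx': 321.77446979352845, 'cy': 236.2233519832369, 'R': array([[ 0.02190685, -0.99975932,  0.00118019],
       [-0.9930062 , -0.02189583, -0.11601403],
       [ 0.11601195,  0.00136957, -0.99324687]]), 't': array([-0.03482257,  0.51758831,  1.52870451])}
side {'vertical_fov': 54.31446945426413, 'cx': 316.0765394507919, 'cy': 240.93200744904718, 'R': array([[ 0.99819415, -0.0595873 , -0.00760225],
       [-0.04548729, -0.66713023, -0.74355105],
       [ 0.03923451,  0.74255411, -0.66863596]]), 't': array([-0.53791827,  0.08025972,  1.01738442])}
```

View pics/top0.png

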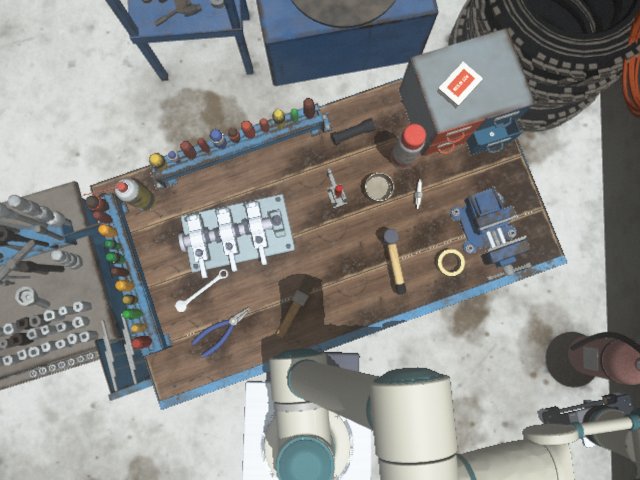

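View pics/side0.png

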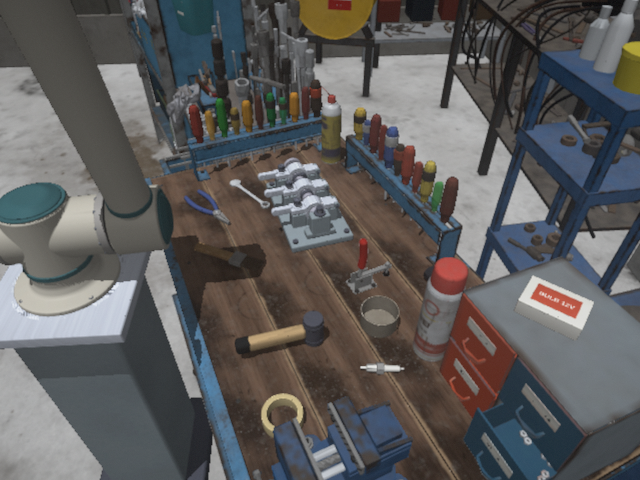

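```bash
cat > h.py <<'E'
from plant import env, viewer
import cv2,numpy as np
from scipy.spatial.transform import Rotation as Ro
def F(c): return 240/np.tan(np.radians(c["vertical_fov"]/2))
def ray(c,p,z):
    d=c["R"].T@np.array([(p[0]-c["cx"])/F(c),(p[1]-c["cy"])/F(c),1]);o=-c["R"].T@c["t"]
    return (o+d*(z-o[2])/d[2])[:2]
def proj(c,X):
    q=c["R"]@np.asarray(X)+c["t"];return q[:2]/q[2]*F(c)+[c["cx"],c["cy"]]
E
python3 - <<'E'
from h import *
a=cv2.imread("pics/top0.png");b=cv2.imread("pics/side0.png")
A=cv2.resize(a[180:290,170:310],(400,314),interpolation=cv2.INTER_CUBIC) 
B=cv2.resize(b[150:255,250:360],(400,382),interpolation=cv2.INTER_CUBIC)
C=cv2.resize(a[220:300,350:450],(400,320))
D=cv2.resize(b[300:365,225:335],(400,236))
o=np.zeros((600,800,3),np.uint8)
A=A[:300];o[:A.shape[0],:400]=A;o[300:600,:400]=C[:300];o[:B.shape[0],400:]=B;o[382:,400:]=D[:218]
cv2.imwrite("pics/crop1.png",o)
E
```

```text
(no output)
```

View pics/crop1.png

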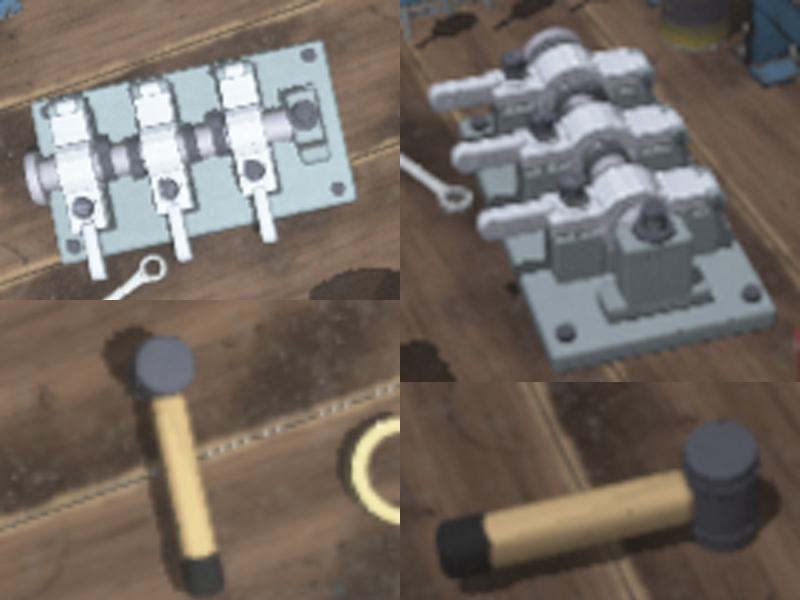

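Run:
```python
from h import *
from scipy.optimize import least_squares
t=viewer.get_calibration("top");s=viewer.get_calibration("side")
A=lambda u,v:(170+u/2.857-.3,180+v/2.857-.3)
B=lambda u,v:(250+(u-400)/3.636-.3,150+v/3.636-.3)
M=[[-.038,.075,.089],[-.038,0,.089],[-.038,-.075,.089],[0,-.127,.096]]
ot=[A(84,206),A(168,187),A(254,168),A(304,112)]
# plate corners top surface z=.018
for p in [A(32,100),A(325,40),A(355,197),A(65,263)]: print("corner",ray(t,p,.018))
for m,p in zip(M,ot): print(ray(t,p,m[2]))
print("pin side",ray(s,B(654,212),.097))
P=np.array([ray(t,p,m[2]) for m,p in zip(M,ot)])
def pose(v): 
    c,q=np.cos(v[2]),np.sin(v[2]);return np.array([[v[0]+c*m[0]-q*m[1],v[1]+q*m[0]+c*m[1]] for m in M])
r=least_squares(lambda v:(pose(v)-P).ravel(),[.55,.2,.1]);print("stand",r.x,r.fun*1000)
print("head top",ray(t,(390.9,236.3),.064), "side",ray(s,(225+(722-400)/3.636,300+(452-382)/3.636),.064))
for u in [(170,395),(203,575),(185,480)]: print("handle",ray(t,(350+u[0]/4,220+(u[1]-300)/4),.045))
st=env.get_state();R=Ro.from_rotvec(st["tcp_rot"]).as_matrix();print(R.round(3))
```

```text
corner [0.56734161 0.33977329]
corner [0.62793761 0.07787437]
corner [0.4861248  0.04691062]
corner [0.42146948 0.30330539]
[0.46656425 0.27440178]
[0.4844141  0.20345353]
[0.50234882 0.13060851]
[0.55062413 0.08881434]
pin side [0.55236166 0.08387434]
stand [0.5211536  0.21191813 0.23921027] [-0.09877845  1.37721008 -0.17846477 -0.53894808 -0.34302827 -0.55833336
  0.6202715  -0.27992863]
head top [ 0.51786963 -0.1952347 ] side [ 0.52291708 -0.19925687]
handle [ 0.50137473 -0.20154975]
handle [ 0.38910447 -0.22306448]
handle [ 0.44811224 -0.21139015]
[[ 0.973  0.231 -0.   ]
 [ 0.231 -0.973  0.002]
 [ 0.    -0.002 -1.   ]]
```

servo_tool(
  rows=[
    [42.8,-26.4,3,0.043],
    [42.8,-26.4,3,0.043],
    [42.8,-26.4,3,0.043],
    [42.8,-26.4,3,0.043],
    [42.8,-26.4,3,0.043],
    [42.8,-26.4,3,0.043],
    [42.8,-26.4,3,0.043],
    [42.8,-26.4,3,0.043],
    [42.8,-26.4,3,0.043],
    [42.8,-26.4,3,0.043],
    [42.8,-26.4,3,0.043],
    [42.8,-26.4,3,0.043],
    [42.8,-26.4,3,0.043],
    [42.8,-26.4,3,0.043],
    [42.8,-26.4,3,0.043],
    [42.8,-26.4,3,0.043],
    [42.8,-26.4,3,0.043],
  ],
  jaw=1,
)

```text
time_s: 1.52
tool_pos: [0.4871, -0.2052, 0.1517]
tcp_rot: [3.127, 0.294, -0.001]
contact_force: [-0.9, -1.2, 0.7]
grip_width: 0.0943
grasp_force: 0.0
```

Run:
```python
from h import *
s=env.get_state();print(s["time_s"],s["tool_pos"],Ro.from_rotvec(s["tcp_rot"]).as_matrix().round(3).tolist(),s["contact_force"])
c=viewer.get_calibration("wrist");print(c)
cv2.imwrite("pics/w1.png",viewer.grab_frame("wrist"))
print(proj(c,[.52,-.197,.064]),proj(c,[.4876,-.2032,.045]))
```

```text
1.5167 [ 0.48712349 -0.20517799  0.15171338] [[0.982, 0.187, -0.0], [0.187, -0.982, -0.0], [-0.001, 0.0, -1.0]] [-0.93590166 -1.15105805  0.74634787]
{'vertical_fov': 63.51934210108312, 'cx': 320.1496592698842, 'cy': 236.42473922238656, 'R': array([[ 0.18618707, -0.98251283,  0.0017089 ],
       [-0.94367829, -0.17834317,  0.27868442],
       [-0.27350625, -0.05350008, -0.96038121]]), 't': array([-0.29316512,  0.40298331,  0.48537635])}
[316.58962186 190.30982464] [316.92753763 226.26877385]
```

View pics/w1.png

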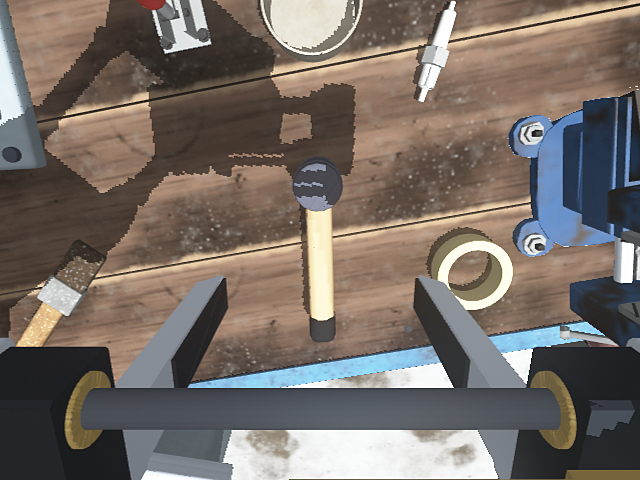

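Run:
```python
from h import *
c=viewer.get_calibration("wrist")
h=ray(c,(317.5,187),.064);a=ray(c,(318.5,215),.045);b=ray(c,(322,330),.045);print(h,a,b,np.arctan2(*(a-b)[::-1]),np.linalg.norm(h-b))
s=env.get_state();R=Ro.from_rotvec(s["tcp_rot"]).as_matrix();ax=(a-b)/np.linalg.norm(a-b)
g=h-.033*ax;print(g,R.T@(np.r_[g,.013]-s["tool_pos"])*100, proj(c,s["tool_pos"]))
```

```text
[ 0.52269556 -0.19723204] [ 0.49730408 -0.2027274 ] [ 0.39439719 -0.22526433] 0.21559923321241517 0.13132509362317696
[ 0.49045956 -0.20429182] [ 0.33923779 -0.03430487 13.87725717] [319.06982771 275.94418467]
```

servo_tool(
  rows=[
    [0.3,0,4,-0.02],
    [0.3,0,8,-0.02],
    [0.3,0,11,-0.02],
    [0.3,0,13,-0.02],
    [0.3,0,13.8,-0.02],
    [0.3,0,13.8,-0.02],
    [0.3,0,13.8,-0.02],
  ],
)

```text
time_s: 2.15
tool_pos: [0.4914, -0.2044, 0.0143]
tcp_rot: [3.124, 0.327, 0.001]
contact_force: [0.6, -0.4, 0.1]
grip_width: 0.094
grasp_force: 0.0
```

servo_tool(
  rows=[
    [0,0,0,0],
    [0,0,0,0],
    [0,0,0,0],
    [0,0,0,0],
    [0,0,0,0],
    [0,0,0,0],
    [0,0,0,0],
    [0,0,0,0],
    [0,0,0,0],
    [0,0,0,0],
  ],
  jaw=0,
)

```text
time_s: 2.98
tool_pos: [0.4911, -0.2033, 0.0136]
tcp_rot: [3.124, 0.329, -0.0]
contact_force: [-0.5, -0.4, 0.3]
grip_width: 0.0308
grasp_force: 0.0
```

servo_tool(
  rows=[
    [0,0,0,0],
    [0,0,0,0],
    [0,0,0,0],
    [0,0,0,0],
    [0,0,-1,0],
    [0,0,-3,0],
    [0,0,-6,0],
    [0,0,-10,0],
    [0,0,-14,0],
    [0,0,-16,0],
    [0,0,-16,0],
    [0,0,-16,0],
    [0,0,-16,0],
  ],
)

```text
time_s: 4.07
tool_pos: [0.4895, -0.2025, 0.1717]
tcp_rot: [-3.122, -0.329, 0.005]
contact_force: [-0.4, -0.1, -3.8]
grip_width: 0.0218
grasp_force: 30.0
```

Run:
```python
from h import *
s=env.get_state();print(s["time_s"],s["tool_pos"],s["contact_force"],s["ft_torque"],s["grip_width"],s["grasp_force"])
a=cv2.resize(viewer.grab_frame("wrist"),(400,300));b=viewer.grab_frame("side")
p=proj(viewer.get_calibration("side"),s["tool_pos"]).astype(int);print(p)
b=cv2.resize(b[max(p[1]-110,0):p[1]+110,max(p[0]-130,0):p[0]+130],(400,338))
o=np.zeros((340,800,3),np.uint8);o[:300,:400]=a;o[:338,400:]=b;cv2.imwrite("pics/g1.png",o)
```

```text
4.0667 [ 0.48945969 -0.20245219  0.17173652] [-0.39461061 -0.05807312 -3.83202848] [-0.01386884  0.09114372 -0.06967005] 0.021816956572874996 29.983143210411072
[292 280]
```

View pics/g1.png

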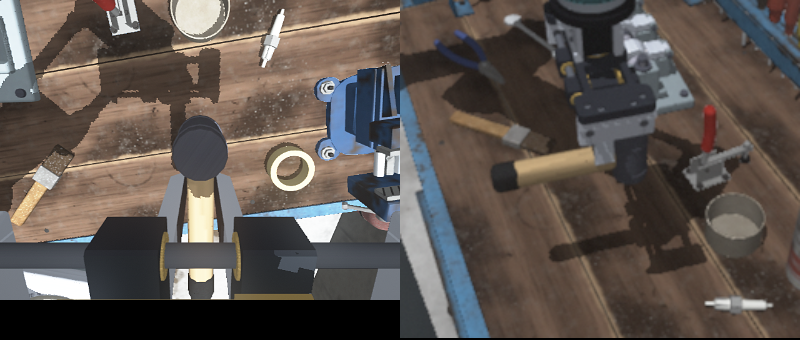

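servo_tool(
  rows=[
    [3,-9,0,0],
    [8.8,-27.2,0,0],
    [8.8,-27.2,0,0],
    [8.8,-27.2,0,0],
    [8.8,-27.2,0,0],
    [8.8,-27.2,0,0],
    [8.8,-27.2,0,0],
    [8.8,-27.2,0,0],
    [8.8,-27.2,0,0],
    [8.8,-27.2,2,0],
    [8.8,-27.2,4,0],
    [8.8,-27.2,5,0],
    [8.8,-27.2,5,0],
    [8.8,-27.2,5,0],
    [8.8,-27.2,5,0],
  ],
)

```text
time_s: 5.42
tool_pos: [0.5214, 0.0803, 0.1242]
tcp_rot: [3.124, 0.327, 0.002]
contact_force: [0.4, -0.3, -1.8]
grip_width: 0.0217
grasp_force: 30.0
```

Run:
```python
from h import *
s=env.get_state();print(s["time_s"],s["tool_pos"],s["contact_force"],s["ft_torque"])
b=viewer.grab_frame("side");t=viewer.grab_frame("top");c=viewer.get_calibration("wrist");a=viewer.grab_frame("wrist")
cs,ct=viewer.get_calibration("side"),viewer.get_calibration("top")
p=proj(cs,[.551,.0885,.1]).astype(int);q=proj(ct,[.551,.0885,.1]).astype(int);print(p,q)
b=cv2.resize(b[p[1]-60:p[1]+60,p[0]-80:p[0]+80],(400,300),interpolation=2)
t=cv2.resize(t[q[1]-60:q[1]+60,q[0]-80:q[0]+80],(400,300),interpolation=2)
o=np.zeros((600,800,3),np.uint8);o[:300,:400]=b;o[300:,:400]=t;o[:300,400:]=cv2.resize(a,(400,300));cv2.imwrite("pics/g2.png",o)
```

```text
5.4167 [0.52136049 0.08025471 0.12422706] [ 0.41168543 -0.26149988 -1.84269935] [-0.03224617  0.04834394  0.00973948]
[318 205] [276 218]
```

View pics/g2.png

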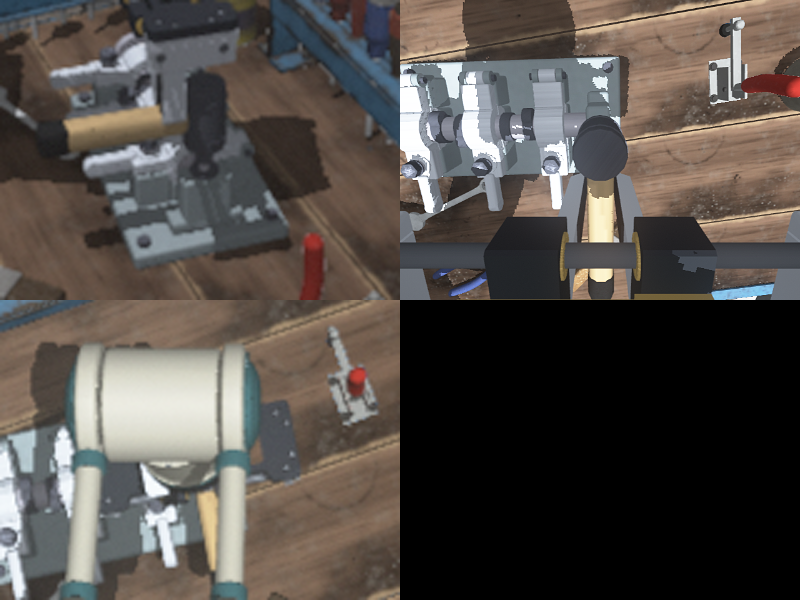

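servo_tool(
  rows=[
    [0,0,0.4,0],
    [0,0,0.8,0],
    [0,0,1.2,0],
    [0,0,1.5,0],
    [0,0,1.8,0],
    [0,0,2.0,0],
    [0,0,2.2,0],
    [0,0,2.3,0],
    [0,0,2.3,0],
    [0,0,2.3,0],
  ],
)

```text
time_s: 6.4
tool_pos: [0.5201, 0.0809, 0.1013]
tcp_rot: [3.124, 0.329, -0.001]
contact_force: [-3.5, -1.1, 6.6]
grip_width: 0.0214
grasp_force: 30.0
```

servo_tool(
  rows=[
    [0,0,0.1,0],
    [0,0,0.2,0],
    [0,0,0.2,0],
    [0,0,0.2,0],
  ],
)

```text
time_s: 6.73
tool_pos: [0.5195, 0.0809, 0.1007]
tcp_rot: [3.124, 0.329, -0.001]
contact_force: [-6.7, -1.6, 15.2]
grip_width: 0.0215
grasp_force: 30.0
```

servo_tool(
  rows=[
    [0,0,-2,0],
    [0,0,-4,0],
    [-1,-4,-4,0],
    [-4.4,-20.2,-4,0],
    [-4.4,-20.2,-4,0],
    [-4.4,-20.2,-4,0],
    [-4.4,-20.2,-4,0],
    [-4.4,-20.2,-4,0],
    [-4.4,-20.2,-4,0],
    [-4.4,-20.2,-2.5,0],
    [-4.4,-20.2,-1.5,0],
    [-4.4,-20.2,-1.2,0],
    [-4.4,-20.2,-1.2,0],
    [-4.4,-20.2,-1.2,0],
    [-4.4,-20.2,-1.2,0],
  ],
)

```text
time_s: 7.98
tool_pos: [0.4363, 0.2691, 0.111]
tcp_rot: [-3.124, -0.327, -0.001]
contact_force: [0.0, -0.0, -3.1]
grip_width: 0.0217
grasp_force: 30.0
```

Run:
```python
from h import *
s=env.get_state();print(s["time_s"],s["tool_pos"],s["contact_force"],s["ft_torque"])
b=viewer.grab_frame("side");a=viewer.grab_frame("wrist")
cs=viewer.get_calibration("side")
p=proj(cs,[.50,.19,.09]).astype(int)
b=cv2.resize(b[p[1]-72:p[1]+72,p[0]-60:p[0]+60],(500,600),interpolation=2)
o=np.zeros((600,800,3),np.uint8);o[:,:500]=b;o[:225,500:]=cv2.resize(a,(300,225));cv2.imwrite("pics/g3.png",o)
```

```text
7.9833 [0.43625631 0.26906641 0.11096496] [ 0.04437316 -0.0290507  -3.14459979] [0.06907881 0.09285476 0.02586366]
```

View pics/g3.png

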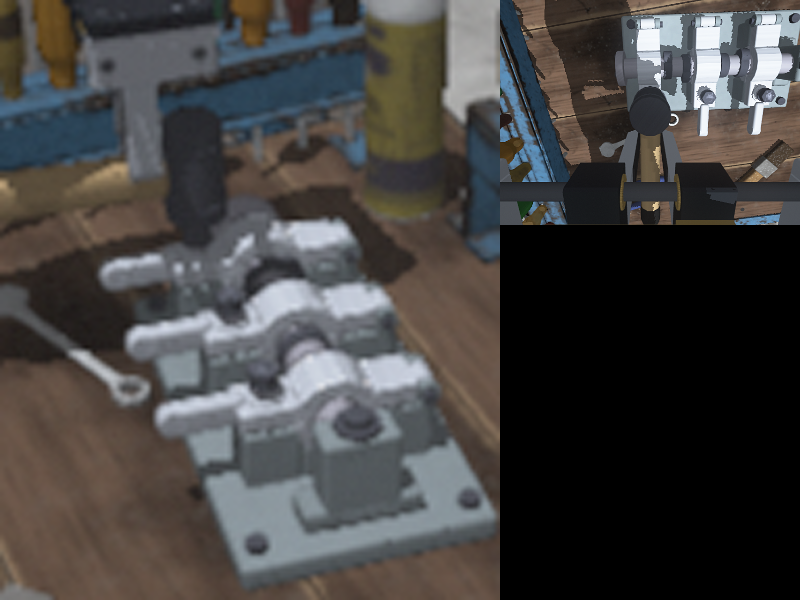

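servo_tool(
  rows=[
    [-0.3,0,0.3,0],
    [-0.3,0,0.6,0],
    [-0.3,0,0.9,0],
    [-0.3,0,1.1,0],
    [-0.3,0,1.2,0],
    [-0.3,0,1.2,0],
    [-0.3,0,1.2,0],
  ],
)

```text
time_s: 8.67
tool_pos: [0.4308, 0.2686, 0.1007]
tcp_rot: [3.124, 0.329, -0.003]
contact_force: [-6.4, -2.2, 13.3]
grip_width: 0.0217
grasp_force: 30.0
```

servo_tool(
  rows=[
    [0,0,-1.5,0],
    [0,0,-3,0],
    [0.2,3,-3,0],
    [0.2,6,-3,0],
    [0.2,7.5,-3,0],
    [0.2,7.5,-3,0],
    [0.2,7.5,-2,0],
    [0.2,7.5,-1.2,0],
    [0.2,7.5,-1.2,0],
    [0.2,7.5,-1.2,0],
  ],
)

```text
time_s: 9.5
tool_pos: [0.4489, 0.1964, 0.1094]
tcp_rot: [3.124, 0.331, -0.004]
contact_force: [0.4, 0.2, -4.2]
grip_width: 0.0216
grasp_force: 30.0
```

servo_tool(
  rows=[
    [0,0,0.3,0],
    [0,0,0.6,0],
    [0,0,0.9,0],
    [0,0,1.1,0],
    [0,0,1.2,0],
    [0,0,1.2,0],
    [0,0,1.2,0],
  ],
)

```text
time_s: 10.08
tool_pos: [0.4501, 0.1961, 0.0988]
tcp_rot: [-3.124, -0.329, -0.0]
contact_force: [-0.2, 1.0, -1.9]
grip_width: 0.0218
grasp_force: 30.0
```

servo_tool(
  rows=[
    [0,0,0.15,0],
    [0,0,0.2,0],
    [0,0,0.2,0],
  ],
)

```text
time_s: 10.33
tool_pos: [0.4502, 0.196, 0.0967]
tcp_rot: [-3.124, -0.329, -0.0]
contact_force: [-0.6, 1.7, -0.6]
grip_width: 0.0213
grasp_force: 30.0
```

servo_tool(
  rows=[
    [0,0,-1.5,0],
    [0,0,-3,0],
    [0.2,3,-3,0],
    [0.2,6,-3,0],
    [0.2,7.5,-3,0],
    [0.2,7.5,-3,0],
    [0.2,7.5,-2,0],
    [0.2,7.5,-1.4,0],
    [0.2,7.5,-1.4,0],
    [0.2,7.5,-1.4,0],
  ],
)

```text
time_s: 11.17
tool_pos: [0.4666, 0.1236, 0.1096]
tcp_rot: [-3.124, -0.331, 0.004]
contact_force: [0.5, -0.1, -2.7]
grip_width: 0.0217
grasp_force: 30.0
```

servo_tool(
  rows=[
    [0,0,0.3,0],
    [0,0,0.6,0],
    [0,0,0.9,0],
    [0,0,1.1,0],
    [0,0,1.2,0],
    [0,0,1.2,0],
    [0,0,1.2,0],
  ],
)

```text
time_s: 11.75
tool_pos: [0.4668, 0.1231, 0.1005]
tcp_rot: [-3.124, -0.329, 0.001]
contact_force: [-5.1, 0.2, 10.1]
grip_width: 0.0218
grasp_force: 30.0
```

servo_tool(
  rows=[
    [0,0,-3,0],
    [0,0,-6,0],
    [-1,3,-6,0],
    [-4.4,32.4,-6,0],
    [-4.4,32.4,-6,0],
    [-4.4,32.4,-6,0],
    [-4.4,32.4,-6,0],
    [-4.4,32.4,-6,0],
    [-4.4,32.4,-6,0],
    [-4.4,32.4,-6,0],
    [-4.4,32.4,-6,0],
    [-4.4,32.4,-3,0],
    [-4.4,32.4,0,0],
    [-4.4,32.4,4,0],
    [-4.4,32.4,6.5,0],
    [-4.4,32.4,7,0],
    [-4.4,32.4,7,0],
    [-4.4,32.4,7,0],
  ],
)

```text
time_s: 13.25
tool_pos: [0.4933, -0.2036, 0.0296]
tcp_rot: [3.123, 0.329, 0.003]
contact_force: [-0.6, -0.7, -2.9]
grip_width: 0.0216
grasp_force: 30.0
```

servo_tool(
  rows=[
    [0,0,0.5,0],
    [0,0,1,0],
    [0,0,1.3,0],
    [0,0,1.5,0],
    [0,0,1.6,0],
    [0,0,1.6,0],
    [0,0,1.6,0],
  ],
)

```text
time_s: 13.83
tool_pos: [0.4922, -0.2032, 0.0131]
tcp_rot: [3.124, 0.329, 0.0]
contact_force: [-1.3, -0.5, 0.1]
grip_width: 0.0217
grasp_force: 30.0
```

servo_tool(
  rows=[
    [0,0,0,0],
    [0,0,0,0],
    [0,0,0,0],
    [0,0,0,0],
    [0,0,0,0],
    [0,0,0,0],
    [0,0,0,0],
    [0,0,0,0],
    [0,0,0,0],
    [0,0,0,0],
    [0,0,-3,0],
    [0,0,-7,0],
    [0,0,-11,0],
    [0,0,-15,0],
    [0,0,-16,0],
    [0,0,-16,0],
  ],
  jaw=0.7,
)

```text
time_s: 15.17
tool_pos: [0.4945, -0.2044, 0.1765]
tcp_rot: [3.119, 0.328, 0.011]
contact_force: [0.3, -0.2, 0.1]
grip_width: 0.0657
grasp_force: 0.0
```

servo_tool(
  rows=[
    [3.2,-39.9,0,-0.029],
    [3.2,-39.9,0,-0.029],
    [3.2,-39.9,0,-0.029],
    [3.2,-39.9,0,-0.029],
    [3.2,-39.9,0,-0.029],
    [3.2,-39.9,0,-0.029],
    [3.2,-39.9,0,-0.029],
    [3.2,-39.9,0,-0.029],
    [3.2,-39.9,0,-0.029],
    [3.2,-39.9,0,-0.029],
    [3.2,-39.9,0,-0.029],
    [3.2,-39.9,0,-0.029],
    [3.2,-39.9,0,-0.029],
    [3.2,-39.9,0,-0.029],
  ],
)

```text
time_s: 16.33
tool_pos: [0.44, 0.1924, 0.1717]
tcp_rot: [3.118, 0.372, -0.003]
contact_force: [1.4, -0.6, -1.0]
grip_width: 0.0661
grasp_force: 0.0
```

Run:
```python
from h import *
s=env.get_state();print(s["time_s"],s["tool_pos"],Ro.from_rotvec(s["tcp_rot"]).as_matrix().round(3).tolist(),s["contact_force"])
c=viewer.get_calibration("wrist");a=viewer.grab_frame("wrist");cv2.imwrite("pics/w2.png",a)
v=.239
for m in [(-.08,0,.065),(-.1,0,.074),(-.056,0,.074),(-.038,0,.089),(-.038,-.075,.089)]:
    X=[.5212+np.cos(v)*m[0]-np.sin(v)*m[1],.2119+np.sin(v)*m[0]+np.cos(v)*m[1],m[2]];print(m,proj(c,X))
b=viewer.grab_frame("side");cv2.imwrite("pics/s2.png",b)
```

```text
16.3333 [0.43999504 0.19235813 0.17167253] [[0.972, 0.235, -0.002], [0.235, -0.972, -0.001], [-0.002, 0.001, -1.0]] [ 1.37094203 -0.55178248 -1.00375982]
(-0.08, 0, 0.065) [319.41019011 222.90128307]
(-0.1, 0, 0.074) [319.47517898 249.43585896]
(-0.056, 0, 0.074) [319.33907221 196.00533957]
(-0.038, 0, 0.089) [319.28168291 175.38908045]
(-0.038, -0.075, 0.089) [421.60878029 175.16096299]
```

View pics/w2.png

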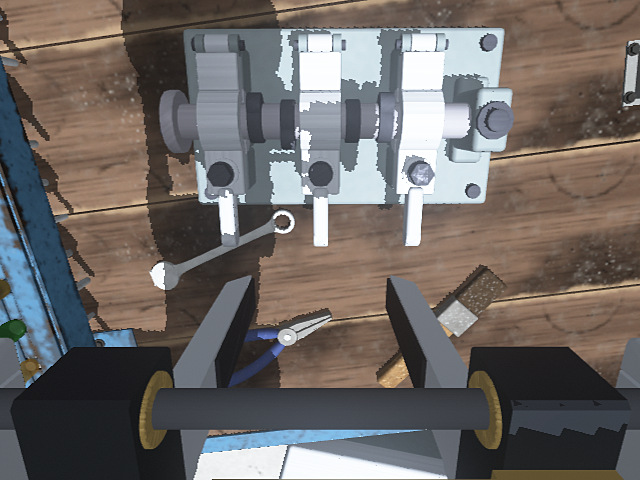

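servo_tool(
  rows=[
    [0.2,0,4,0],
    [0.2,0,8,0],
    [0.2,0,11,0],
    [0.2,0,12.3,0],
    [0.2,0,12.3,0],
    [0.2,0,12.3,0],
  ],
)

```text
time_s: 16.93
tool_pos: [0.4423, 0.1933, 0.0494]
tcp_rot: [3.119, 0.372, -0.002]
contact_force: [0.7, -0.5, 0.3]
grip_width: 0.0657
grasp_force: 0.0
```

servo_tool(
  rows=[
    [0,0,0,0],
    [0,0,0,0],
    [0,0,0,0],
    [0,0,0,0],
    [0,0,0,0],
    [0,0,0,0],
    [0,0,0,0],
    [0,0,0,0],
    [0,0,0,0],
    [0,0,0,0],
    [0,0,0,0],
    [0,0,0,0],
  ],
  jaw=0,
)

```text
time_s: 17.93
tool_pos: [0.4426, 0.1929, 0.0497]
tcp_rot: [3.116, 0.375, 0.0]
contact_force: [1.7, -5.9, 1.0]
grip_width: 0.0099
grasp_force: 30.8
```

servo_tool(
  rows=[
    [0,0,0,0],
    [0,0,0,0],
    [0,0,0,0],
    [0,0,0,0],
  ],
)

```text
time_s: 18.27
tool_pos: [0.4426, 0.1929, 0.0497]
tcp_rot: [3.116, 0.375, 0.0]
contact_force: [1.0, -4.7, 1.8]
grip_width: 0.0099
grasp_force: 30.8
```

servo_tool(
  rows=[
    [0.02,0,-0.3,0],
    [0.05,0,-0.6,0],
    [0.1,0,-1.0,0],
    [0.15,0,-1.34,0],
    [0.15,0,-1.34,0],
  ],
)

```text
time_s: 18.68
tool_pos: [0.4446, 0.1934, 0.0632]
tcp_rot: [3.117, 0.375, 0.002]
contact_force: [2.7, -4.6, -2.2]
grip_width: 0.0095
grasp_force: 30.0
```

servo_tool(
  rows=[
    [0.13,0,-0.67,0],
    [0.28,0,-1.33,0],
    [0.48,0,-1.97,0],
    [0.69,0,-2.61,0],
    [0.95,0,-3.23,0],
    [1.23,0,-3.85,0],
    [1.55,0,-4.44,0],
    [1.89,0,-5.03,0],
    [1.89,0,-5.03,0],
  ],
)

```text
time_s: 19.43
tool_pos: [0.4635, 0.1999, 0.1146]
tcp_rot: [-3.118, -0.374, -0.004]
contact_force: [0.4, -0.2, -0.2]
grip_width: 0.0005
grasp_force: 0.0
```

Run:
```python
from h import *
s=env.get_state();print(s["time_s"],s["tool_pos"],s["contact_force"],s["ft_torque"],s["grip_width"])
b=viewer.grab_frame("side");a=viewer.grab_frame("wrist")
p=proj(viewer.get_calibration("side"),[.50,.19,.09]).astype(int)
b=cv2.resize(b[p[1]-72:p[1]+72,p[0]-60:p[0]+60],(400,480),interpolation=2)
o=np.zeros((480,800,3),np.uint8);o[:,:400]=b;o[:300,400:]=cv2.resize(a,(400,300));cv2.imwrite("pics/g4.png",o)
```

```text
19.4333 [0.4635471  0.1998693  0.11457343] [ 0.37553588 -0.15575433 -0.22672108] [-0.01485471  0.02441429 -0.02312908] 0.00045285242773438676
```

View pics/g4.png

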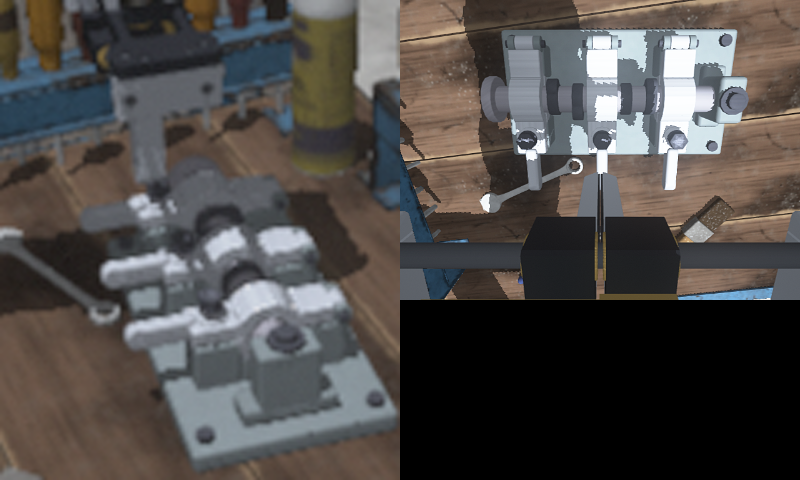

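Run:
```python
from h import *
a=cv2.cvtColor(cv2.imread("pics/w2.png"),cv2.COLOR_BGR2GRAY).astype(int)
for r in range(188,252,6): print(r,a[r,308:334].tolist())
print(a[236:254,316:326:4].T.tolist())
# where was the tool centre axis in w2: project points below TCP
c=viewer.get_calibration("wrist");s=env.get_state();R=Ro.from_rotvec(s["tcp_rot"]).as_matrix()
for d in (0,.098,.107,.1220): print(d,proj(c,s["tool_pos"]+R@[.002,0,d]), proj(c,s["tool_pos"]+R@[.002-.0189,0,d]))
```

```text
188 [255, 159, 151, 155, 157, 159, 151, 125, 119, 125, 126, 124, 125, 125, 124, 125, 123, 122, 130, 147, 154, 152, 153, 153, 152, 153]
194 [217, 218, 217, 222, 197, 113, 137, 144, 149, 151, 149, 148, 149, 147, 148, 149, 146, 141, 134, 147, 207, 242, 228, 181, 142, 144]
200 [112, 111, 112, 112, 99, 159, 239, 246, 251, 254, 254, 254, 253, 253, 253, 253, 253, 251, 248, 235, 199, 225, 224, 224, 225, 224]
206 [59, 59, 59, 54, 51, 148, 240, 247, 251, 253, 253, 253, 253, 253, 253, 253, 253, 251, 252, 241, 101, 87, 95, 99, 100, 101]
212 [87, 86, 85, 81, 76, 148, 235, 246, 251, 253, 253, 253, 253, 253, 253, 253, 253, 251, 252, 242, 110, 96, 103, 101, 102, 101]
218 [88, 90, 91, 90, 82, 143, 233, 246, 251, 253, 253, 253, 253, 253, 253, 253, 253, 251, 253, 243, 105, 98, 104, 107, 108, 107]
224 [99, 101, 102, 99, 94, 143, 229, 246, 252, 253, 253, 253, 253, 253, 253, 254, 253, 252, 252, 242, 113, 110, 116, 113, 110, 104]
230 [111, 111, 114, 112, 103, 141, 224, 246, 252, 253, 253, 253, 253, 253, 253, 254, 254, 252, 253, 242, 112, 111, 115, 114, 115, 117]
236 [117, 115, 117, 115, 107, 148, 233, 249,
[... 181 characters left out ...]
254, 255, 254, 110, 111, 116, 119, 121, 125]
248 [126, 127, 129, 129, 131, 131, 133, 133, 133, 136, 137, 136, 137, 135, 132, 130, 130, 132, 134, 135, 135, 134, 133, 134, 134, 132]
[[251, 252, 254, 254, 254, 252, 250, 249, 247, 243, 170, 118, 133, 141, 139, 140, 136, 133], [253, 253, 253, 253, 251, 249, 249, 249, 248, 247, 168, 121, 137, 137, 140, 137, 131, 123], [254, 253, 254, 252, 252, 252, 253, 254, 183, 248, 173, 119, 130, 135, 138, 133, 128, 117]]
0 [319.01173525 272.53549728] [319.04940339 303.36646939]
0.098 [319.18237119 227.60725358] [319.2059896  250.00866204]
0.107 [319.19300308 224.80789006] [319.21582093 246.65856678]
0.122 [319.20950004 220.46426088] [319.23109325 241.45442237]
```

servo_tool(
  rows=[
    [-2.3,0.27,0,0],
    [-2.3,0.27,0,0],
    [-2.3,0.27,0,0],
    [-2.3,0.27,0,0],
    [-2.3,0.27,0,0],
    [-2.3,0.27,0,0],
    [-2.3,0.27,0,0],
    [-2.3,0.27,2.5,0],
    [-2.3,0.27,5,0],
    [-2.3,0.27,6.8,0],
    [-2.3,0.27,6.8,0],
    [-2.3,0.27,6.8,0],
    [-2.3,0.27,6.8,0],
    [-2.3,0.27,6.8,0],
  ],
  jaw=0.6,
)

```text
time_s: 20.7
tool_pos: [0.4418, 0.1914, 0.0466]
tcp_rot: [-3.119, -0.374, -0.004]
contact_force: [-0.6, -0.9, 0.2]
grip_width: 0.0563
grasp_force: 0.0
```

servo_tool(
  rows=[
    [0,0,0,0],
    [0,0,0,0],
    [0,0,0,0],
    [0,0,0,0],
    [0,0,0,0],
    [0,0,0,0],
    [0,0,0,0],
    [0,0,0,0],
    [0,0,0,0],
    [0,0,0,0],
    [0,0,0,0],
    [0,0,0,0],
  ],
  jaw=0,
)

```text
time_s: 21.7
tool_pos: [0.4401, 0.1921, 0.0453]
tcp_rot: [-3.117, -0.373, 0.0]
contact_force: [-1.3, 5.5, 1.0]
grip_width: 0.0115
grasp_force: 30.0
```

servo_tool(
  rows=[
    [0,-0.06,0,0],
    [0.02,-0.06,-0.34,0],
    [0.04,-0.06,-0.68,0],
    [0.07,-0.06,-1.02,0],
    [0.11,-0.06,-1.36,0],
    [0.11,-0.06,-1.36,0],
  ],
)

```text
time_s: 22.2
tool_pos: [0.442, 0.1926, 0.0595]
tcp_rot: [-3.118, -0.373, -0.002]
contact_force: [-0.1, 5.3, -4.4]
grip_width: 0.0114
grasp_force: 30.0
```

servo_tool(
  rows=[
    [0.05,-0.05,-0.34,0],
    [0.1,-0.05,-0.67,0],
    [0.17,-0.05,-1.0,0],
    [0.24,-0.05,-1.33,0],
    [0.24,-0.05,-1.33,0],
  ],
)

```text
time_s: 22.62
tool_pos: [0.4448, 0.1933, 0.0731]
tcp_rot: [-3.119, -0.374, -0.004]
contact_force: [3.1, 4.6, -4.3]
grip_width: 0.0118
grasp_force: 30.0
```

servo_tool(
  rows=[
    [0.1,0,-0.33,0],
    [0.2,0,-0.66,0],
    [0.32,0,-0.99,0],
    [0.43,0,-1.31,0],
    [0.55,0,-1.63,0],
    [0.66,0,-1.95,0],
    [0.66,0,-1.95,0],
  ],
)

```text
time_s: 23.2
tool_pos: [0.451, 0.1948, 0.0922]
tcp_rot: [-3.119, -0.374, -0.003]
contact_force: [2.6, 5.8, -3.3]
grip_width: 0.0114
grasp_force: 30.0
```

servo_tool(
  rows=[
    [0.13,0,-0.31,0],
    [0.27,0,-0.62,0],
    [0.42,0,-0.93,0],
    [0.57,0,-1.24,0],
    [0.74,0,-1.54,0],
    [0.9,0,-1.83,0],
    [1.08,0,-2.12,0],
    [1.25,0,-2.41,0],
    [1.25,0,-2.41,0],
  ],
)

```text
time_s: 23.95
tool_pos: [0.4631, 0.1977, 0.1159]
tcp_rot: [-3.119, -0.374, -0.003]
contact_force: [4.1, 4.6, -6.4]
grip_width: 0.0117
grasp_force: 30.0
```

servo_tool(
  rows=[
    [0.22,0,-0.28,0],
    [0.44,0,-0.55,0],
    [0.65,0,-0.82,0],
    [0.87,0,-1.08,0],
    [1.09,0,-1.34,0],
    [1.31,0,-1.6,0],
    [1.31,0,-1.6,0],
  ],
)

```text
time_s: 24.53
tool_pos: [0.4749, 0.2007, 0.1316]
tcp_rot: [-3.119, -0.374, 0.001]
contact_force: [2.0, 4.2, -5.4]
grip_width: 0.0113
grasp_force: 30.0
```

servo_tool(
  rows=[
    [0.24,0,-0.25,0],
    [0.47,0,-0.5,0],
    [0.72,0,-0.74,0],
    [0.96,0,-0.97,0],
    [1.22,0,-1.19,0],
    [1.47,0,-1.41,0],
    [1.74,0,-1.62,0],
    [2.0,0,-1.83,0],
    [2.0,0,-1.83,0],
  ],
)

```text
time_s: 25.28
tool_pos: [0.4944, 0.2054, 0.1499]
tcp_rot: [-3.119, -0.374, 0.001]
contact_force: [2.1, 4.1, -6.6]
grip_width: 0.0114
grasp_force: 30.0
```

servo_tool(
  rows=[
    [0.28,0,-0.2,0],
    [0.55,0,-0.39,0],
    [0.84,0,-0.58,0],
    [1.1,0,-0.75,0],
    [1.1,0,-0.75,0],
    [1.1,0,-0.75,0],
    [1.1,0,-0.75,0],
  ],
)

```text
time_s: 25.87
tool_pos: [0.5047, 0.208, 0.1573]
tcp_rot: [-3.119, -0.374, 0.001]
contact_force: [1.8, 5.0, -8.1]
grip_width: 0.0112
grasp_force: 30.0
```

Run:
```python
from h import *
s=env.get_state();print(s["time_s"],s["tool_pos"],s["contact_force"],s["grip_width"],s["grasp_force"])
b=viewer.grab_frame("side");a=viewer.grab_frame("wrist");t=viewer.grab_frame("top")
p=proj(viewer.get_calibration("side"),[.50,.17,.09]).astype(int)
o=np.zeros((600,800,3),np.uint8)
o[:480,:400]=cv2.resize(b[p[1]-80:p[1]+64,p[0]-60:p[0]+60],(400,480),interpolation=2)
o[:300,400:]=cv2.resize(a,(400,300));o[300:,400:]=cv2.resize(t[120:360,160:480],(400,300));cv2.imwrite("pics/g5.png",o)
```

```text
25.8667 [0.50467125 0.20798632 0.15728877] [ 1.82952521  5.02051317 -8.12362342] 0.011221241323039694 29.9995482590748
```

View pics/g5.png

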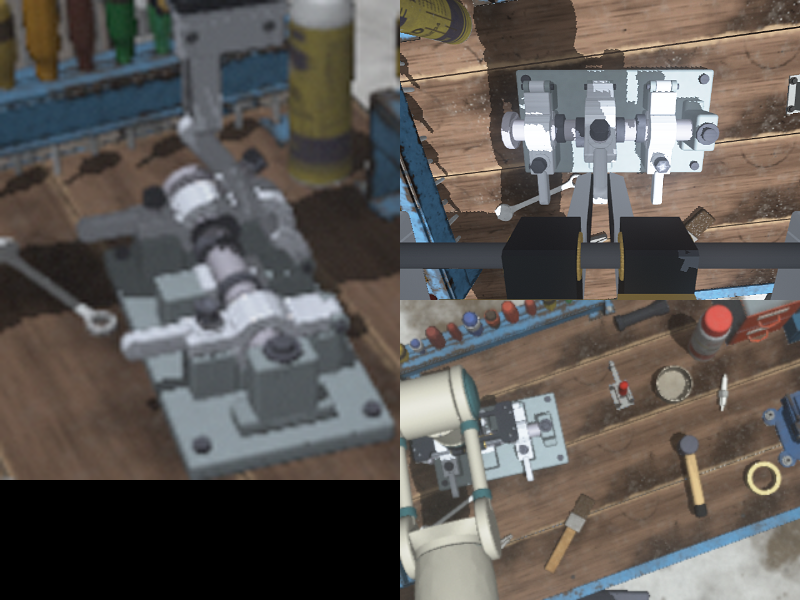

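The last picture shows the middle cap held open well past 45° in the fingers. The pin head is seated on its bush, the mallet is standing on the worktop at its old place, and the tin, tape, spanner and plug look undisturbed.

```bash
python3 -c "
from plant import env
print(env.finish_job())"
```

```text
the job is handed in; nothing more can be done
None
```

Job handed in at about 26 s: the lock pin is driven home, the bolts were tapped left to right (middle one loose), the mallet is standing back on the worktop, and the middle cap is held open at about 0.95 rad after a first grip slipped and let it fall shut.

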